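Gauge a blind tool socket with a depth rod and its stop ring

ROBOT

A 6-joint arm with a two-finger parallel gripper is mounted at the origin on the work surface. World frame = base frame: x ahead of the robot, y to its left, z up, the work surface at z = 0. Lengths are in m, angles in rad, forces in N, time in s.
With the tool pointing down it reaches from about 0.325 to 0.75 m from the base axis. Payload 7.6 kg.
Tool frame: the origin (TCP) lies at the very end of the fingers, on their centre line; the grasp point (between the pads) lies 19 mm behind it (r.grip_point_offset is the distance from the TCP to the grasp point, in m); z points along the fingers, y is the line along which they close (so a half turn about z gives the same grasp; the last joint's range is limited). The gripper opens to 85 mm and grips with 20 to 120 N. Pads are 22 mm wide; open, the fingers measure 114 mm over their backs; the gripper's body (76 mm by 85 mm) begins 54 mm behind the grasp point. The pads swing forward as they close: fully open they stand 13 mm farther back than shut.
Start: joints at [-1.188, 0.052, 1.401, -0, 1.689, -0.07], TCP at [0.23, -0.472, 0.231] pointing down, gripper open.
Joint ranges: [-2.9, 2.9], [-0.91, 2.17], [0.12, 2.37], [-1.06, 4.2], [0.26, 2.73], [-2.93, 2.93]. Speed limits (rad/s): [2.57, 2.57, 3.01, 3.14, 3.14, 3.14].

INTERFACE

Orientations are given as a rotation vector (axis times angle).
In Python, from workcell import observe, viewer, r gives the robot as it stands. The module is installed in compiled form; this text tells all that it offers.
- The arm moves only by the tool carry_out, never from a script. Its argument "steps" is one flat list of numbers, 7 for each row, row after row: the shift along the tool's x, y, z in m, then the turn, a rotation vector about the tool's x, y, z in rad, then the opening in per cent of the stroke, from 0 (shut) to 100 (fully open). A call has 1 to 12 rows; each row is the pose to reach, as a shift and turn from the pose commanded when the call began, along the tool's axes at that moment; what a row does not reach only later rows make up. A row lasts 1/10 s, in which the tool goes at most 50 mm and 8.59 degrees, less where a joint would pass 70% of its speed; a pose out of reach is approached as far as the arm can. A call with a gripper value outside its range is refused whole. The fingers move at their own pace and stop on an object; "newtons" is the grip in N (left out, the last holds). Time passes only in rows, so rows that repeat a pose let the fingers close. It gives the time, the measured TCP pose, the force, the opening and the grip force at its end, in the units of the state.
- observe(): the state, without advancing time (a new reading comes with each control period).
- viewer.snapshot(name): name is "scene" or "top" or "wrist"; returns the picture (384x512x3 uint8, blue, green, red); there is no depth.
- viewer.calibration(name): a dict with "mtx" (3x3 intrinsics, pixels), "R" (3x3) and "t" (3): a world point X has camera coordinates R X + t; the wrist camera has in their place "hand_eye" (4x4, takes a point from camera to tool coordinates, whose origin is the TCP and whose axes are the flange's). Camera axes: x right, y down, z forward; pixel columns grow to the right and rows downward; lengths in m; the calibration is good to about 2 mm. A picture is of the moment at which its call begins: read the wrist's pose just before it. calibration takes no time and is no camera call.
- r.job_done(): hands the job in; it is judged then, once.
The state is a dict: "clock": time; "joint_pos": joint angles; "joint_velocities": joint speeds; "effort": joint torques, N m; "position": TCP position; "orientation": TCP orientation; "wrist_force": force on the tool from outside, world axes, zero at the start; "wrist_torque": the same for the moment, N m; "width": finger opening in m; "finger_force": force on a finger pad.
Only numpy, scipy, OpenCV 4.12 (cv2) and the standard library are available. Lean on these libraries where they do the work, as an engineer would, in place of code of your own. Each camera call takes 0.05 s, during which the arm holds its last target. There are 200 camera calls.

TASK

Mark how deep the narrow socket is: take the steel depth rod with the brass ring out of its rack, lower it gently into the narrower of the two standing tool sockets, without letting it drop, until it bottoms out, and while still gripping it press it home with about 15 newtons. Then slide the ring down the rod until it sits on the socket's rim, press it down there with about 15 newtons too, and leave the rod standing there on the bottom with the ring on the rim. Never lean hard on rod or ring (stay below about 25 newtons) and leave the other things where they are.

Things in the scene. Friction and masses are not known exactly. Their poses are not given: they have to be found in the camera images.
- gauge: Plain steel depth rod, straight and round, 16 mm thick and 130 mm long, about 0.2 kg with its ring. Stands upright in a rack hole 30 mm deep at the start. Origin at the centre of its foot (slightly chamfered lower end), z along the rod towards its top. A brass ring slides on it with a friction of about 4 N, and stays where it is left.
- gauge_top (a point): Centre of the top end of the depth rod, 130 mm above its foot. The bare rod between here and the ring is at least 40 mm long: grip there.
- ring_face (a point): Centre of the underside of the brass stop ring on the rod (42 mm across, 12 mm tall, its flat top is 12 mm above this point). At the start 72 to 78 mm above the rod's foot. Pushed along the rod, it can go as far as 28 mm above the foot.
- rack: Light wooden rack block 90 x 200 x 50 mm, fixed, origin at the centre of its underside, y along its length. The depth rod stands in the hole at y = -55 mm, 18 mm across; a loose wooden tool handle (26 mm thick, 130 mm long, no ring; not to be used) in the hole at y = +55 mm. Both reach 100 mm above the rack.
- narrow: Dark wooden holding block (100 x 80 x 50 mm, fixed) with a dark forged tool head standing in it, socket up: the narrower of the two sockets, 26 mm outside below its lip, bore 18 mm, upright, 130 mm above the table. The head sits on a rubber pad and yields downwards about 1 mm per 12 N. Origin at the centre of the block's underside.
- narrow_mouth (a point): Centre of the rim (top plane) of the narrow socket. The lip is flared: 31 mm across outside, 23 mm inside at the rim, narrowing to the 18 mm bore within 8 mm. The socket is blind, with a flat rigid bottom 42 to 58 mm below this point; the depth differs each time and is not known beforehand.
- wide: A second, equal holding block with a wider socket (44 mm outside, bore 36 mm, same height). Not to be used. The two blocks change places.
Mind the look-alikes: they are no part of the job. What is shaped like the narrow but pink or red is not meant.

How it is judged:
On the way, in this order (a step that is already met when the one before it is completed fails the run):
1. the rod stands in the narrow socket with its foot pressed home (over 8 N, more than its weight and the ring's friction give) on the bottom (contact force between gauge_c0 and plug_c0 above 8 N and horizontal distance between gauge and narrow_mouth below 0.004 m), for 0.1 s.
2. the ring is pressed (over 8 N) onto the socket's rim while the rod stands on the bottom (contact force between ring_c0 and narrow above 8 N and distance between gauge_c0 and plug_c0 below 0.0135 m and z of ring_face in the frame of narrow_mouth below 0.002 m), for 0.1 s.
At the end, for the whole second after the job is handed in: The rod stands upright (within 0.08 rad) and at rest in the narrow socket with its foot within 2 mm of the bottom, and the underside of its ring is within 2 mm of the rim's height, centred on it within 4 mm (distance between gauge_c0 and plug_c0 below 0.0135 m and z of ring_face in the frame of narrow_mouth below 0.002 m and horizontal distance between ring_face and narrow_mouth below 0.004 m and angle between gauge's own z axis and vertical below 0.08 rad and linear speed of gauge below 0.02 m/s); the robot touches nothing.
It fails at once if rod or ring pressed against the narrow socket's head with more than 25 N (contact force between gauge and narrow above 25 N).
It fails at once if the rod dropped: moving faster than 0.2 m/s with the fingers off it (contact force between the fingers and gauge below 0.05 N and linear speed of gauge above 0.2 m/s).
It fails at once if the rod tipped over by more than 0.6 rad (angle between gauge's own z axis and vertical above 0.6 rad).
It fails at once if the loose handle in the rack moved by more than 30 mm (distance of handle from where it was at the start of the episode above 0.03 m).
It fails at once if another loose thing on the table moved by more than 30 mm (distance of any of whetstone, oil, hoe_head, small_hoe, mallet, machete from where it was at the start of the episode above 0.03 m).
It also fails if it takes over 54 s, if anything falls off the work surface, if the arm or the gripper's body presses on something with over 40 N, if the wrist force passes 120 N, or if a joint passes its speed limit or range.

## Working session

There is one attempt and no reset: what is moved stays moved. The work goes in short steps, Python scripts to look and compute and a tool call to move; the robot and the scene stay as the last step left them, time stands still between calls to the robot, and variables do not carry over. Pictures are saved under pics/ and viewed, at most 13 in all, crops included, and the job is handed in when it is done.

Besides the shell and the picture viewer there is one more tool, called after "Emit:" as name(argument=value, ...), one argument or row to a line, values as JSON. carry_out: Moves the arm, as the interface text tells. Its arguments: {"type":"object","properties":{"steps":{"type":"array","items":{"type":"number"}},"newtons":{"type":"number"}},"required":["steps"]}

```bash
mkdir -p pics
cat > h.py <<'E'
import numpy as np, cv2
from workcell import observe, viewer, r
from scipy.spatial.transform import Rotation as Ro
def ray(name,uv,st=None):
    c=viewer.calibration(name);d=np.linalg.inv(c["mtx"])@np.array([uv[0],uv[1],1.])
    if name=="wrist":
        st=st or observe();R=Ro.from_rotvec(st["orientation"]).as_matrix();H=np.array(c["hand_eye"])
        return R@H[:3,3]+st["position"], R@H[:3,:3]@d
    R=np.array(c["R"]);t=np.array(c["t"]).ravel();return -R.T@t, R.T@d
def atz(name,uv,z,st=None):
    o,d=ray(name,uv,st);return o+d*(z-o[2])/d[2]
def proj(name,X,st=None):
    c=viewer.calibration(name)
    if name=="wrist":
        st=st or observe();R=Ro.from_rotvec(st["orientation"]).as_matrix();H=np.array(c["hand_eye"])
        p=H[:3,:3].T@(R.T@(np.array(X)-st["position"])-H[:3,3])
    else: p=np.array(c["R"])@X+np.array(c["t"]).ravel()
    p=c["mtx"]@p;return p[:2]/p[2]
E
python3 - <<'E'
from h import *
a=viewer.snapshot("scene");b=viewer.snapshot("top")
cv2.imwrite("pics/scene.png",cv2.resize(a,(768,576)));cv2.imwrite("pics/top.png",cv2.resize(b,(768,576)))
s=observe();print({k:np.round(v,3) for k,v in s.items()});print(Ro.from_rotvec(s["orientation"]).as_matrix().round(3), r.grip_point_offset)
E
```

```text
{'clock': np.float64(0.1), 'joint_pos': array([-1.188,  0.053,  1.402,  0.   ,  1.689, -0.07 ]), 'joint_velocities': array([ 0.   , -0.002, -0.002,  0.001,  0.001, -0.001]), 'effort': array([ 2.0000e-03, -3.8258e+01, -3.6098e+01, -0.0000e+00,  5.0000e-03,
       -0.0000e+00]), 'position': array([ 0.23 , -0.472,  0.231]), 'orientation': array([-3.06 , -0.705,  0.   ]), 'wrist_force': array([ 0.263, -0.194, -0.6  ]), 'wrist_torque': array([-0.021,  0.025,  0.021]), 'finger_force': np.float64(0.0), 'width': np.float64(0.086)}
[[ 0.899  0.438 -0.   ]
 [ 0.438 -0.899  0.001]
 [ 0.    -0.001 -1.   ]] 0.0187
```

View pics/scene.png

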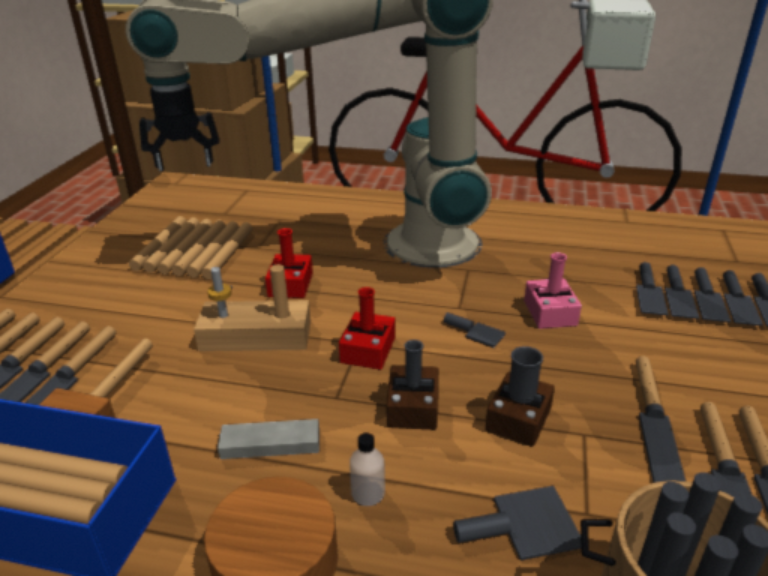

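View pics/top.png

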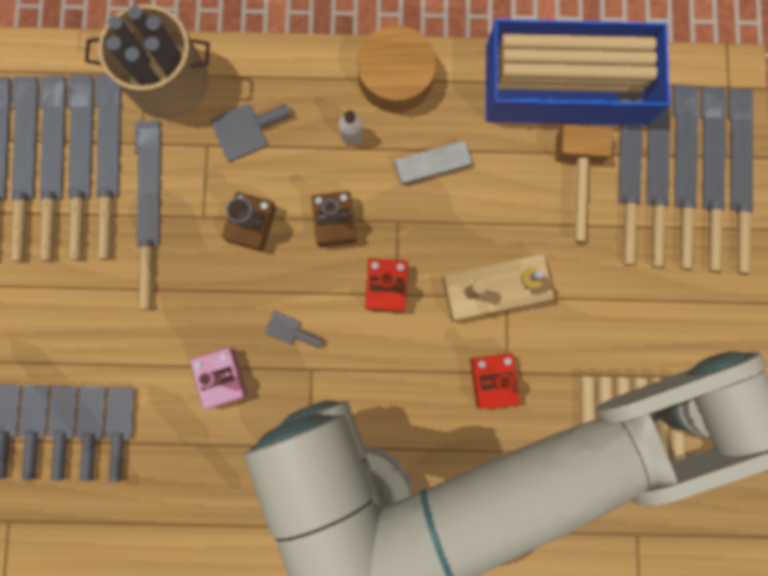

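Candidates in the scene view:
- **Rod:** the steel rod with the brass ring is at (214,270). The wooden handle at (279,290) is not the one.
- **Socket:** the dark narrow socket is at (414,345). The look-alikes are the dark wide one (525,358), red (367,292), red (286,232) and pink (557,258).

In the top view the rod is at about (537,276) and the narrow socket at about (331,208). I'll check both choices in one close crop.

Run:
```python
from h import *
a=viewer.snapshot("scene");b=viewer.snapshot("top")
z=lambda im,x,y:cv2.resize(im[y:y+50,x:x+66],(396,300),interpolation=cv2.INTER_CUBIC)
cv2.imwrite("pics/c.png",np.vstack([np.hstack([z(a,115,170),z(a,245,220)]),np.hstack([z(b,320,160),z(b,190,115)])]))
```

```text
(no output)
```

View pics/c.png

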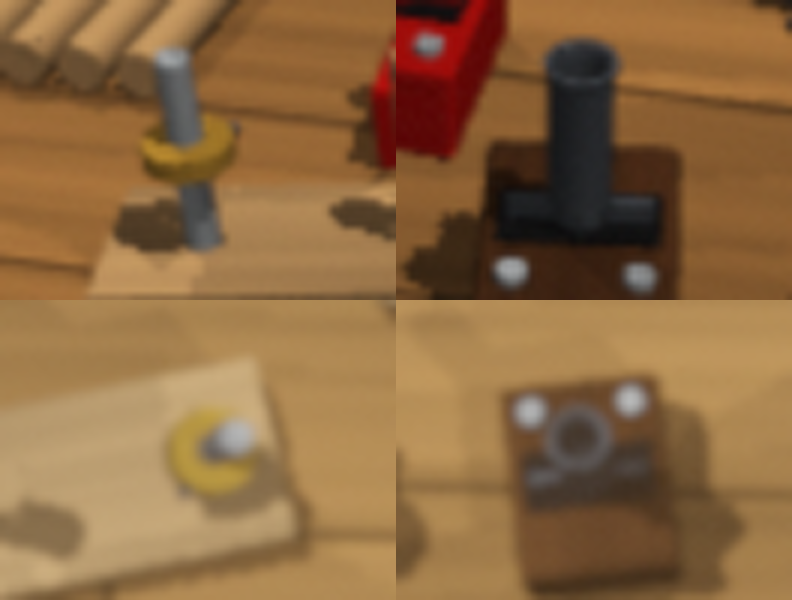

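Run:
```python
from h import *
def tri(u,v):
    (o1,d1),(o2,d2)=ray("scene",u),ray("top",v);d1/=np.linalg.norm(d1);d2/=np.linalg.norm(d2)
    s=np.linalg.lstsq(np.c_[d1,-d2],o2-o1,rcond=None)[0];p,q=o1+s[0]*d1,o2+s[1]*d2
    return ((p+q)/2).round(4),np.linalg.norm(p-q).round(4)
for n,u,v,z in(("rod",(144,179.7),(359.3,182.5),.15),("narrow",(275.8,230.5),(220.3,138),.13)):
    print(n,tri(u,v),atz("scene",u,z).round(4),atz("top",v,z).round(4))
    s=observe();X=tri(u,v)[0];R=Ro.from_rotvec(s["orientation"]).as_matrix();print("tool shift",(R.T@(X-s["position"])).round(4))
# rack direction: rack edge far-left and right corners, top view z=.05
e=atz("top",(445/1.5,287/1.5),.05)-atz("top",(548/1.5,257/1.5),.05);print("rack yaw",np.degrees(np.arctan2(e[1],e[0])), "tool y yaw",np.degrees(np.arctan2(R[1,1],R[0,1])))
print(np.array(viewer.calibration("wrist")["hand_eye"]).round(3))
```

```text
rod (array([ 0.4443, -0.3229,  0.1464]), np.float64(0.0031)) [ 0.4498 -0.3181  0.15  ] [ 0.4443 -0.3235  0.15  ]
tool shift [ 0.2582 -0.04    0.0845]
narrow (array([0.5649, 0.0588, 0.1275]), np.float64(0.0017)) [0.568  0.0602 0.13  ] [0.5645 0.0578 0.13  ]
tool shift [ 0.5336 -0.3305  0.1037]
rack yaw 107.45810165140014 tool y yaw -64.05702909178378
[[-0.    -0.952 -0.306  0.079]
 [ 1.    -0.     0.    -0.001]
 [-0.    -0.306  0.952 -0.142]
 [ 0.     0.     0.     1.   ]]
```

Emit:
carry_out(
  steps=[0.045,-0.007,0,0,0,0,100,0.09,-0.014,0,0,0,0,100,0.135,-0.021,0,0,0,0,100,0.18,-0.028,0.01,0,0,0,100,0.225,-0.035,0.02,0,0,0,100,0.258,-0.04,0.025,0,0,0,100,0.258,-0.04,0.025,0,0,0,100,0.258,-0.04,0.025,0,0,0,100,0.258,-0.04,0.025,0,0,0,100],
  newtons=60,
)

```text
clock: 1.1
position: [0.4437, -0.3239, 0.2065]
orientation: [3.061, 0.704, -0.0]
wrist_force: [-0.9, -0.7, -0.7]
width: 0.0853
finger_force: 0.0
```

Run:
```python
from h import *
s=observe();im=viewer.snapshot("wrist");print(s["position"],s["clock"],proj("wrist",[.4443,-.323,.15],s))
cv2.imwrite("pics/w1.png",cv2.resize(im,(768,576),interpolation=cv2.INTER_CUBIC))
```

```text
[ 0.44366471 -0.32387142  0.2064821 ] 1.1 [256.9728439  208.99670265]
```

View pics/w1.png

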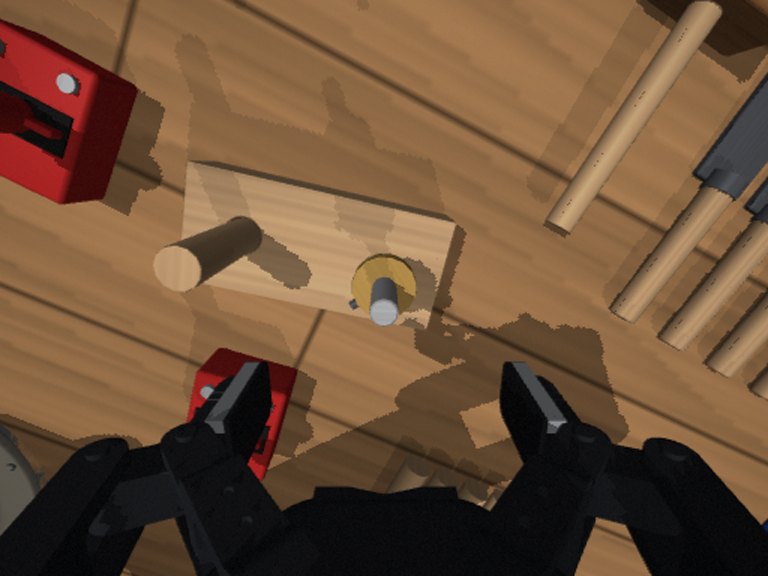

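The rod top is at (384,312) and the ring just behind it. This is within 1 px of the prediction, so I'm descending to grip the bare rod.

Emit:
carry_out(
  steps=[0.001,0,0.03,0,0,0,100,0.001,0,0.06,0,0,0,100,0.001,0,0.08,0,0,0,100,0.001,0,0.091,0,0,0,100,0.001,0,0.091,0,0,0,60,0.001,0,0.091,0,0,0,30,0.001,0,0.091,0,0,0,0,0.001,0,0.091,0,0,0,0,0.001,0,0.091,0,0,0,0,0.001,0,0.091,0,0,0,0],
  newtons=60,
)

```text
clock: 2.15
position: [0.4455, -0.323, 0.1163]
orientation: [3.06, 0.705, 0.001]
wrist_force: [0.1, 1.1, 5.8]
width: 0.015
finger_force: 58.4
```

Emit:
carry_out(
  steps=[0,0,0,0,0,0,0,0,0,0,0,0,0,0,0,0,0,0,0,0,0],
)

```text
clock: 2.45
position: [0.4455, -0.323, 0.1163]
orientation: [3.06, 0.705, 0.002]
wrist_force: [-0.7, 0.6, 5.4]
width: 0.0143
finger_force: 58.4
```

Emit:
carry_out(
  steps=[0,0,-0.01,0,0,0,0,0,0,-0.03,0,0,0,0,0,0,-0.06,0,0,0,0,0,0,-0.1,0,0,0,0,0,0,-0.14,0,0,0,0,0,0,-0.145,0,0,0,0,0,0,-0.145,0,0,0,0,0,0,-0.145,0,0,0,0],
)

```text
clock: 3.25
position: [0.4446, -0.3225, 0.2582]
orientation: [-3.059, -0.705, 0.003]
wrist_force: [-0.4, 1.4, -3.3]
width: 0.0143
finger_force: 58.9
```

Run:
```python
from h import *
s=observe();im=viewer.snapshot("wrist");print(s["position"],s["wrist_force"],s["width"],s["clock"])
R=Ro.from_rotvec(s["orientation"]).as_matrix();print("narrow shift",(R.T@(np.array([.5648,.0585,.13])-s["position"])).round(4))
cv2.imwrite("pics/w2.png",cv2.resize(im,(768,576),interpolation=cv2.INTER_CUBIC))
```

```text
[ 0.44463337 -0.32245381  0.25824065] [-0.3669688   1.36952125 -3.27004858] 0.014298372121484122 3.25
narrow shift [ 0.2749 -0.2896  0.1287]
```

View pics/w2.png

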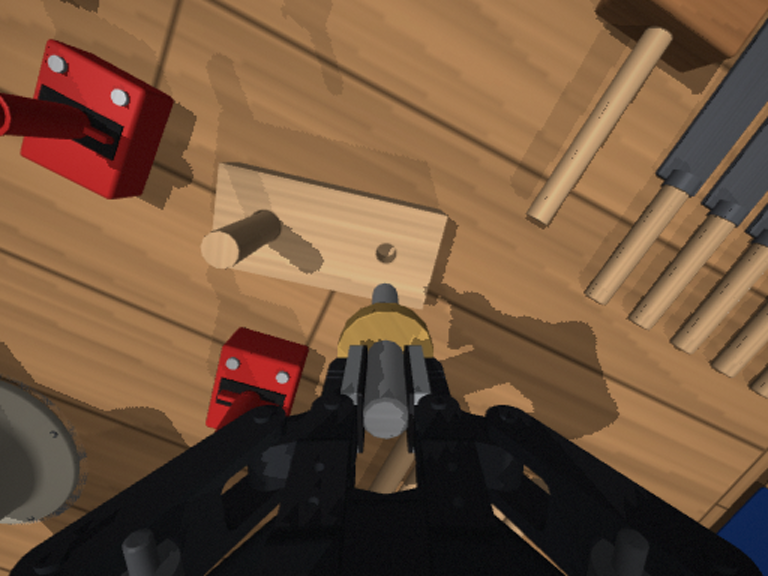

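Rod held straight, its top at (385,420) and foot at (385,290). The ring is just beneath the fingertips and the rack hole is empty. Moving above the narrow socket.

Emit:
carry_out(
  steps=[0.03,-0.03,0,0,0,0,0,0.06,-0.063,0,0,0,0,0,0.09,-0.095,0,0,0,0,0,0.12,-0.126,0,0,0,0,0,0.15,-0.158,0,0,0,0,0,0.18,-0.19,0,0,0,0,0,0.21,-0.221,0,0,0,0,0,0.24,-0.253,0,0,0,0,0,0.262,-0.276,0,0,0,0,0,0.275,-0.29,0,0,0,0,0,0.275,-0.29,0,0,0,0,0,0.275,-0.29,0,0,0,0,0],
)

```text
clock: 4.5
position: [0.565, 0.0581, 0.2586]
orientation: [-3.061, -0.706, 0.005]
wrist_force: [0.3, -0.1, -1.3]
width: 0.0143
finger_force: 58.9
```

Emit:
carry_out(
  steps=[0,0,0,0,0,0,0,0,0,0,0,0,0,0],
)

```text
clock: 4.7
position: [0.5653, 0.0572, 0.26]
orientation: [3.062, 0.703, -0.001]
wrist_force: [0.7, 0.2, -1.7]
width: 0.0141
finger_force: 58.9
```

Run:
```python
from h import *
s=observe();im=viewer.snapshot("wrist");print(s["position"],s["orientation"],s["wrist_force"],s["width"],s["clock"])
R=Ro.from_rotvec(s["orientation"]).as_matrix();P=s["position"]
for n,X in(("top",P+R@[0,0,-.0337]),("foot",P+R@[0,0,.0963]),("rim",[.5648,.0585,.13])):print(n,proj("wrist",X,s).round(1)*1.5, proj("scene",X).round(1),proj("top",X).round(1))
a=viewer.snapshot("scene");b=viewer.snapshot("top")
z=lambda im,x,y,w,h:cv2.resize(im[y:y+h,x:x+w],(400,300),interpolation=cv2.INTER_CUBIC)
cv2.imwrite("pics/w3.png",np.vstack([np.hstack([z(im,192,144,128,96),z(im,192,214,128,96)]),np.hstack([z(a,244,180,64,72)if 0 else z(a,234,180,96,72),z(b,172,101,96,72)])]))
```

```text
[0.56532897 0.05722678 0.2600388 ] [ 3.06177741e+00  7.02937903e-01 -7.71085181e-04] [ 0.65832507  0.2071596  -1.73679669] 0.014092693838968915 4.7
top [387.45 419.1 ] [275.6 167.5] [215.9 121.2]
foot [386.25 291.9 ] [274.9 217.8] [219.7 134.7]
rim [384.15 276.9 ] [275.3 229.6] [220.1 137.9]
```

View pics/w3.png

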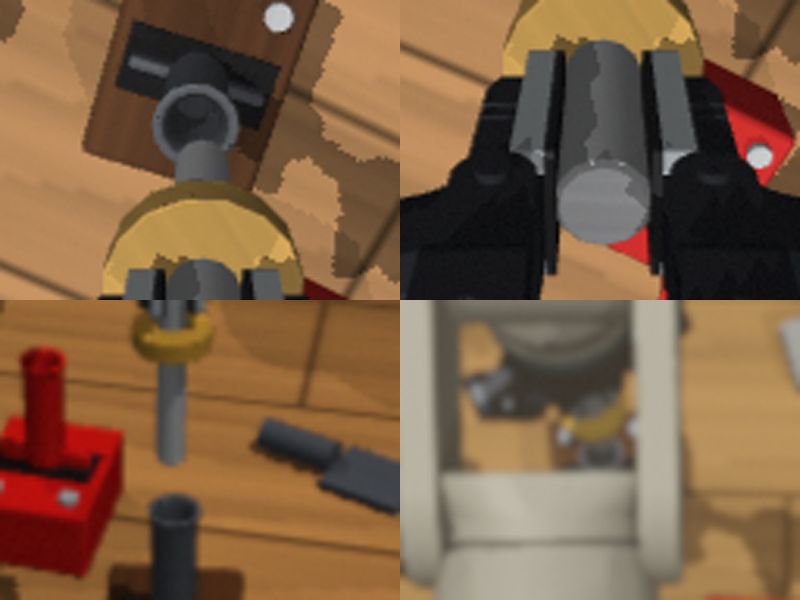

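Wrist crop: rim centre at about (195,122), rod foot at about (203,166) hidden under its own far edge. They need only a small correction.

Run:
```python
from h import *
s=observe();P=s["position"];R=Ro.from_rotvec(s["orientation"]).as_matrix()
f=atz("wrist",(257,197),P[2]-.0963,s);m=atz("wrist",(254.4,183),.13,s);t=atz("wrist",(256.6,278.6),P[2]+.0337,s)
for n,X in(("foot",f),("rim",m),("top",t)):print(n,X.round(4),(R.T@(X-P)).round(4))
print("scene rim-foot",(atz("scene",(276,229.9),.13)-atz("scene",(275.3,218.2),P[2]-.0963)).round(4), "tool", (R.T@(atz("scene",(276,229.9),.13)-atz("scene",(275.3,218.2),P[2]-.0963))).round(4), s["position"])
```

```text
foot [0.5631 0.0569 0.1641] [-0.0024 -0.0005  0.0963]
rim [0.5657 0.0612 0.13  ] [ 0.0018 -0.0032  0.1304]
top [0.5655 0.0585 0.2941] [ 0.0004 -0.0008 -0.0337]
scene rim-foot [-0.0016  0.0018 -0.0341] tool [-0.0007 -0.0023  0.0341] [0.56547099 0.05759237 0.26040856]
```

Emit:
carry_out(
  steps=[0.001,-0.0012,0.01,0,0,0,0,0.0018,-0.0025,0.02,0,0,0,0,0.0018,-0.0025,0.028,0,0,0,0,0.0018,-0.0025,0.028,0,0,0,0,0.0018,-0.0025,0.028,0,0,0,0],
)

```text
clock: 5.35
position: [0.5659, 0.0613, 0.2319]
orientation: [-3.061, -0.705, 0.001]
wrist_force: [0.5, -0.1, -1.6]
width: 0.0144
finger_force: 58.9
```

Run:
```python
from h import *
s=observe();im=viewer.snapshot("wrist");a=viewer.snapshot("scene");print(s["position"],s["wrist_force"],s["clock"])
z=lambda im,x,y,w,h:cv2.resize(im[y:y+h,x:x+w],(400,400),interpolation=cv2.INTER_CUBIC)
cv2.imwrite("pics/w4.png",np.hstack([z(im,224,160,64,64),z(a,256,205,40,40)]))
```

```text
[0.56592478 0.06132    0.23194165] [ 0.54001943 -0.08342909 -1.57174837] 5.35
```

View pics/w4.png

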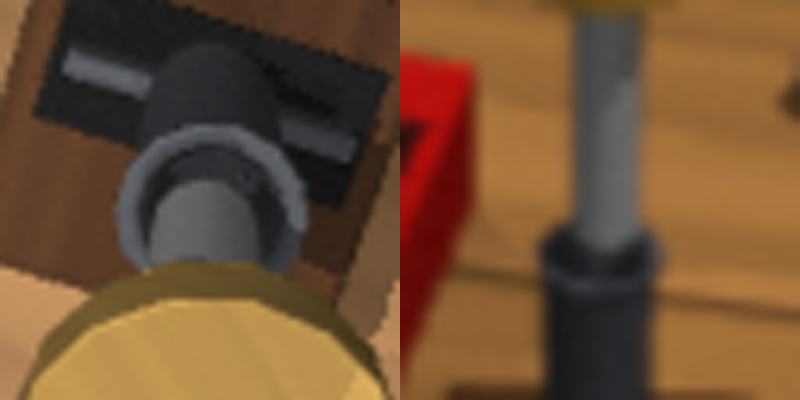

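Rod foot is inside the rim outline, about 1 mm off in tool y. Correcting and entering the mouth.

Emit:
carry_out(
  steps=[0,0.001,0,0,0,0,0,0,0.001,0.005,0,0,0,0,0,0.001,0.01,0,0,0,0,0,0.001,0.013,0,0,0,0,0,0.001,0.016,0,0,0,0,0,0.001,0.018,0,0,0,0,0,0.001,0.018,0,0,0,0],
)

```text
clock: 6.15
position: [0.5664, 0.0604, 0.2139]
orientation: [-3.061, -0.705, 0.001]
wrist_force: [-0.2, 0.0, -2.2]
width: 0.0144
finger_force: 58.9
```

Foot is about 12 mm inside with no lateral force. Continuing to just above the shallowest possible bottom.

Emit:
carry_out(
  steps=[0,0,0.005,0,0,0,0,0,0,0.01,0,0,0,0,0,0,0.015,0,0,0,0,0,0,0.02,0,0,0,0,0,0,0.023,0,0,0,0,0,0,0.025,0,0,0,0,0,0,0.025,0,0,0,0],
)

```text
clock: 6.85
position: [0.5664, 0.0604, 0.1889]
orientation: [-3.061, -0.705, 0.001]
wrist_force: [-0.1, -0.1, -2.9]
width: 0.0146
finger_force: 59.0
```

Emit:
carry_out(
  steps=[0,0,0.0008,0,0,0,0,0,0,0.0015,0,0,0,0,0,0,0.0015,0,0,0,0],
)

```text
clock: 7.15
position: [0.5665, 0.0604, 0.1878]
orientation: [3.061, 0.705, 0.0]
wrist_force: [-0.0, -0.9, -2.5]
width: 0.0144
finger_force: 59.0
```

Emit:
carry_out(
  steps=[0,0,0.0008,0,0,0,0,0,0,0.0015,0,0,0,0,0,0,0.0015,0,0,0,0],
)

```text
clock: 7.45
position: [0.5665, 0.0604, 0.1862]
orientation: [3.061, 0.705, -0.0]
wrist_force: [-1.1, -0.4, -2.1]
width: 0.0144
finger_force: 59.0
```

Emit:
carry_out(
  steps=[0,0,0.0008,0,0,0,0,0,0,0.0015,0,0,0,0,0,0,0.0015,0,0,0,0],
)

```text
clock: 7.75
position: [0.5664, 0.0604, 0.1846]
orientation: [3.061, 0.705, -0.0]
wrist_force: [0.7, -0.1, -0.9]
width: 0.0149
finger_force: 59.0
```

Emit:
carry_out(
  steps=[0,0,0.0006,0,0,0,0,0,0,0.001,0,0,0,0,0,0,0.001,0,0,0,0,0,0,0.001,0,0,0,0],
)

```text
clock: 8.15
position: [0.5665, 0.0604, 0.1839]
orientation: [3.061, 0.705, 0.0]
wrist_force: [-0.1, 1.0, -1.8]
width: 0.0146
finger_force: 59.0
```

Emit:
carry_out(
  steps=[0,0,0.0008,0,0,0,0,0,0,0.0015,0,0,0,0,0,0,0.0015,0,0,0,0],
)

```text
clock: 8.45
position: [0.5667, 0.0604, 0.1833]
orientation: [3.061, 0.705, 0.002]
wrist_force: [-2.3, 0.4, 4.8]
width: 0.0142
finger_force: 59.7
```

Emit:
carry_out(
  steps=[0,0,0.0004,0,0,0,0,0,0,0.0008,0,0,0,0,0,0,0.0008,0,0,0,0,0,0,0.0008,0,0,0,0],
)

```text
clock: 8.85
position: [0.5669, 0.0605, 0.183]
orientation: [3.061, 0.705, 0.003]
wrist_force: [-2.0, -0.1, 8.2]
width: 0.0147
finger_force: 60.1
```

Emit:
carry_out(
  steps=[0,0,0.0005,0,0,0,0,0,0,0.001,0,0,0,0,0,0,0.0012,0,0,0,0,0,0,0.0012,0,0,0,0,0,0,0.0012,0,0,0,0],
)

```text
clock: 9.35
position: [0.567, 0.0605, 0.1827]
orientation: [3.061, 0.705, 0.005]
wrist_force: [-3.4, 0.7, 10.8]
width: 0.0146
finger_force: 60.5
```

Run:
```python
from h import *
s=observe();im=viewer.snapshot("wrist");a=viewer.snapshot("scene");print(s["position"],s["wrist_force"],s["clock"])
z=lambda im,x,y,w,h:cv2.resize(im[y:y+h,x:x+w],(400,500),interpolation=cv2.INTER_CUBIC)
cv2.imwrite("pics/w5.png",np.hstack([z(im,216,180,96,120),z(a,250,175,56,70)]))
```

```text
[0.56703922 0.06051423 0.18266996] [-3.40598112  0.65459541 10.78031551] 9.35
```

View pics/w5.png

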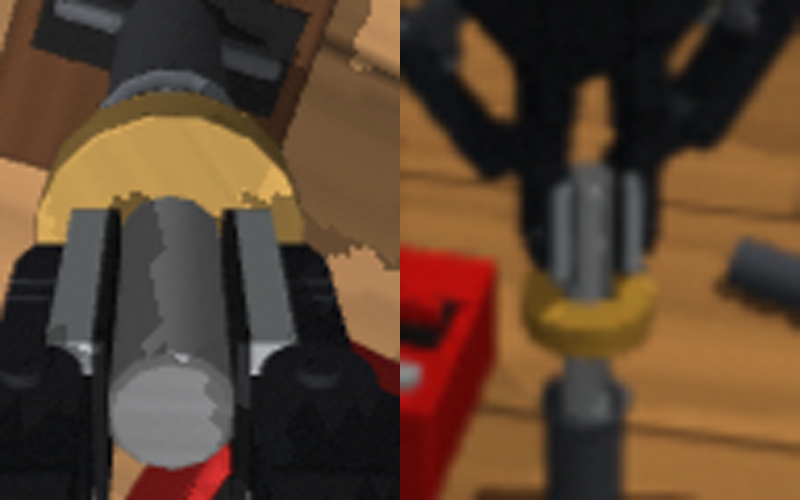

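The ring sits clear of the rim and the rod stands in the socket. The contact stiffness (about 12 N per mm) matches the pad. One more small press to about 15 N, easing the small lateral force.

Emit:
carry_out(
  steps=[-0.0003,-0.0001,0.0003,0,0,0,0,-0.0006,-0.0002,0.0007,0,0,0,0,-0.0006,-0.0002,0.0007,0,0,0,0,-0.0006,-0.0002,0.0007,0,0,0,0],
)

```text
clock: 9.85
position: [0.5668, 0.0604, 0.1825]
orientation: [3.061, 0.705, 0.007]
wrist_force: [-2.9, 1.1, 13.2]
width: 0.0144
finger_force: 60.6
```

Check that this is the true bottom and not a wedge: back off, straighten, and touch again.

Emit:
carry_out(
  steps=[0,0,-0.002,0,0,0,0,-0.0005,-0.0002,-0.005,0,0,0,0,-0.001,-0.0004,-0.006,0,0,0,0,-0.001,-0.0004,-0.006,0,0,0,0,-0.001,-0.0004,-0.004,0,0,0,0,-0.001,-0.0004,-0.003,0,0,0,0,-0.001,-0.0004,-0.003,0,0,0,0],
)

```text
clock: 10.55
position: [0.565, 0.0603, 0.1833]
orientation: [3.061, 0.705, 0.002]
wrist_force: [-0.9, 0.6, 4.2]
width: 0.0145
finger_force: 59.7
```

Same contact height (0.1833 at about 6 N), now with little lateral force, so it is the bottom. Pressing home again.

Emit:
carry_out(
  steps=[0,0,0.0007,0,0,0,0,0,0,0.0014,0,0,0,0,0,0,0.002,0,0,0,0,0,0,0.0024,0,0,0,0,0,0,0.0024,0,0,0,0,0,0,0.0024,0,0,0,0],
)

```text
clock: 11.15
position: [0.5654, 0.0604, 0.1826]
orientation: [3.061, 0.705, 0.005]
wrist_force: [-2.5, 1.1, 12.8]
width: 0.0146
finger_force: 60.6
```

Rod pressed home at about 15 N. The socket is shallow (about 42 mm), so straight down the palm would meet the rod top. I'll tilt the hand about 30° around the closing axis and push the ring with the fingertips straddling the rod. First ease off, open, and rise.

Emit:
carry_out(
  steps=[0,0,-0.002,0,0,0,0,0,0,-0.0035,0,0,0,0,0,0,-0.0035,0,0,0,0,0,0,-0.0035,0,0,0,15,0,0,-0.0035,0,0,0,25,0,0,-0.0035,0,0,0,40,0,0,-0.0035,0,0,0,40,0,0,-0.0035,0,0,0,40],
  newtons=20,
)

```text
clock: 11.95
position: [0.5647, 0.0602, 0.1835]
orientation: [3.061, 0.705, -0.0]
wrist_force: [0.0, -0.1, 0.7]
width: 0.0342
finger_force: 0.0
```

Emit:
carry_out(
  steps=[0,0,-0.01,0,0,0,40,0,0,-0.02,0,0,0,40,0.002,0,-0.022,0,0.13,0,40,0.005,0,-0.022,0,0.26,0,40,0.0075,0,-0.022,0,0.39,0,40,0.0095,0,-0.022,0,0.52,0,40,0.0095,0,-0.022,0,0.52,0,40,0.0095,0,-0.022,0,0.52,0,28,0.0095,0,-0.022,0,0.52,0,28,0.0095,0,-0.022,0,0.52,0,28],
)

```text
clock: 12.95
position: [0.5743, 0.0647, 0.2069]
orientation: [-2.855, -0.659, -0.76]
wrist_force: [-0.4, -0.2, -0.1]
width: 0.024
finger_force: 0.0
```

Run:
```python
from h import *
s=observe();im=viewer.snapshot("wrist");a=viewer.snapshot("scene");print(s["position"],s["wrist_force"],s["width"],s["clock"])
R=Ro.from_rotvec(s["orientation"]).as_matrix();print(R.round(3),"down in tool",(R.T@[0,0,-1]).round(3))
z=lambda im,x,y,w,h:cv2.resize(im[y:y+h,x:x+w],(400,500),interpolation=cv2.INTER_CUBIC)
cv2.imwrite("pics/w6.png",np.hstack([z(im,156,134,200,250),z(a,243,160,72,90)]))
```

```text
[0.57427178 0.06473816 0.20685674] [-0.37782878 -0.22146122 -0.05537199] 0.02395685531050605 12.95
[[ 0.78   0.438  0.447]
 [ 0.381 -0.899  0.217]
 [ 0.497  0.001 -0.868]] down in tool [-0.497 -0.001  0.868]
```

View pics/w6.png

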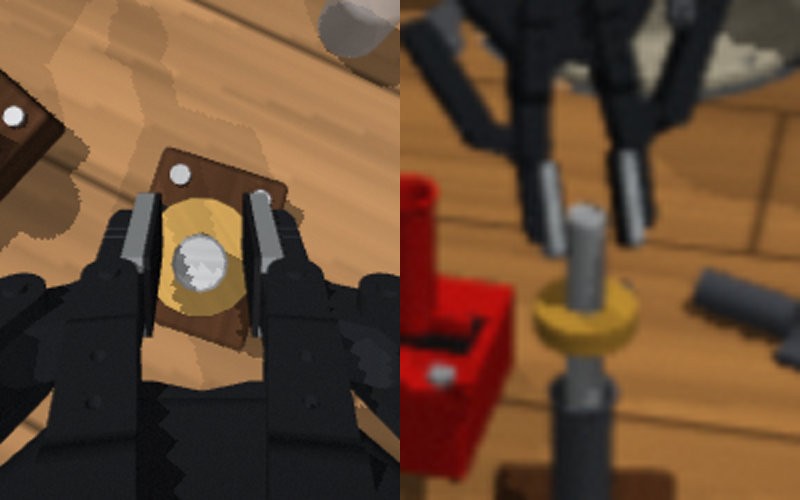

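The fingers straddle the rod with the rod top at (200,263), midway between the pads. The rod stands upright in the socket and the ring is clear of the rim. Descending onto the ring and sliding it part way.

Emit:
carry_out(
  steps=[-0.005,0,0.0087,0,0,0,28,-0.01,0,0.0174,0,0,0,28,-0.0125,0,0.0217,0,0,0,28,-0.015,0,0.026,0,0,0,28,-0.0165,0,0.0286,0,0,0,28,-0.018,0,0.0312,0,0,0,28,-0.0195,0,0.0338,0,0,0,28,-0.02,0,0.0347,0,0,0,28,-0.02,0,0.0347,0,0,0,28],
)

```text
clock: 13.95
position: [0.5732, 0.0643, 0.1656]
orientation: [-2.855, -0.658, -0.759]
wrist_force: [-0.1, 0.3, 3.1]
width: 0.024
finger_force: 1.5
```

The 3 N reading is the ring sliding. Continuing to about 5 mm above the expected rim contact.

Emit:
carry_out(
  steps=[-0.0015,0,0.0026,0,0,0,28,-0.003,0,0.0052,0,0,0,28,-0.0045,0,0.0078,0,0,0,28,-0.0055,0,0.0095,0,0,0,28,-0.006,0,0.0104,0,0,0,28,-0.006,0,0.0104,0,0,0,28],
)

```text
clock: 14.55
position: [0.5731, 0.0643, 0.1533]
orientation: [-2.855, -0.658, -0.759]
wrist_force: [-0.1, 0.7, 1.6]
width: 0.0238
finger_force: 1.3
```

Emit:
carry_out(
  steps=[-0.0005,0,0.0009,0,0,0,28,-0.001,0,0.0017,0,0,0,28,-0.001,0,0.0017,0,0,0,28],
)

```text
clock: 14.85
position: [0.5731, 0.0643, 0.1515]
orientation: [-2.855, -0.657, -0.759]
wrist_force: [0.4, 0.2, 2.9]
width: 0.0242
finger_force: 1.7
```

Emit:
carry_out(
  steps=[-0.0005,0,0.0009,0,0,0,28,-0.001,0,0.0017,0,0,0,28,-0.001,0,0.0017,0,0,0,28],
)

```text
clock: 15.15
position: [0.5731, 0.0643, 0.1495]
orientation: [-2.855, -0.658, -0.759]
wrist_force: [-0.1, 0.2, 3.9]
width: 0.024
finger_force: 1.7
```

Emit:
carry_out(
  steps=[-0.0005,0,0.0009,0,0,0,28,-0.001,0,0.0017,0,0,0,28,-0.001,0,0.0017,0,0,0,28],
)

```text
clock: 15.45
position: [0.573, 0.0643, 0.1475]
orientation: [-2.855, -0.658, -0.759]
wrist_force: [-0.1, 1.0, 2.7]
width: 0.0235
finger_force: 1.7
```

Emit:
carry_out(
  steps=[-0.0005,0,0.0009,0,0,0,28,-0.001,0,0.0017,0,0,0,28,-0.001,0,0.0017,0,0,0,28],
)

```text
clock: 15.75
position: [0.573, 0.0643, 0.1455]
orientation: [-2.855, -0.658, -0.759]
wrist_force: [-0.1, 0.4, 3.5]
width: 0.0239
finger_force: 1.7
```

Emit:
carry_out(
  steps=[-0.0005,0,0.0009,0,0,0,28,-0.001,0,0.0017,0,0,0,28,-0.001,0,0.0017,0,0,0,28],
)

```text
clock: 16.05
position: [0.5734, 0.0644, 0.1448]
orientation: [-2.854, -0.658, -0.761]
wrist_force: [-4.8, 0.4, 8.8]
width: 0.0238
finger_force: 4.4
```

Run:
```python
from h import *
s=observe();im=viewer.snapshot("wrist");a=viewer.snapshot("scene");print(s["position"],s["wrist_force"],s["width"],s["clock"])
z=lambda im,x,y,w,h:cv2.resize(im[y:y+h,x:x+w],(400,500),interpolation=cv2.INTER_CUBIC)
cv2.imwrite("pics/w7.png",np.hstack([z(im,176,184,160,200),z(a,250,180,56,70)]))
```

```text
[0.5733874  0.06435496 0.14482577] [-4.81218097  0.43911493  8.78855793] 0.023823813785757635 16.05
```

View pics/w7.png

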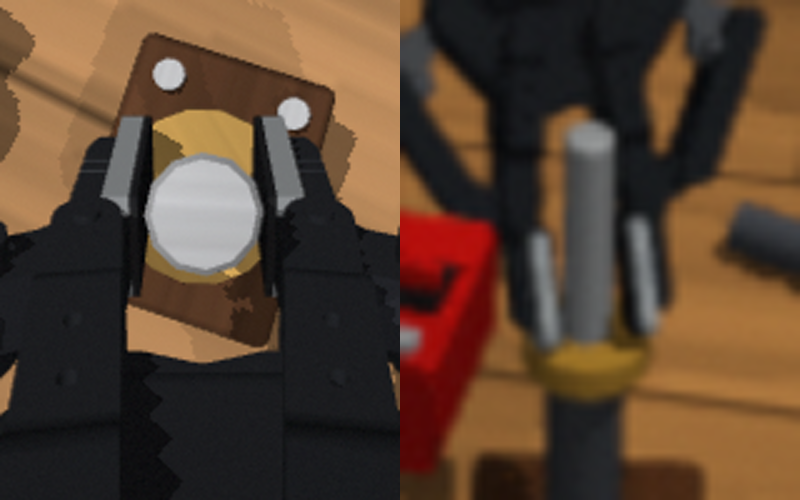

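The ring now hides the rim and the rod top is clear of the palm. Pressing further in a small step.

Emit:
carry_out(
  steps=[-0.0005,-0.0001,0.0005,0,0,0,28,-0.001,-0.0002,0.0009,0,0,0,28,-0.001,-0.0002,0.0009,0,0,0,28,-0.001,-0.0002,0.0009,0,0,0,28],
)

```text
clock: 16.55
position: [0.5734, 0.0644, 0.1445]
orientation: [-2.854, -0.658, -0.764]
wrist_force: [-3.6, 0.3, 11.5]
width: 0.0238
finger_force: 5.8
```

Emit:
carry_out(
  steps=[-0.0005,-0.0001,0.0006,0,0,0,28,-0.001,-0.0002,0.0012,0,0,0,28,-0.0011,-0.0002,0.0014,0,0,0,28,-0.0011,-0.0002,0.0014,0,0,0,28],
)

```text
clock: 16.95
position: [0.5735, 0.0644, 0.144]
orientation: [-2.853, -0.658, -0.767]
wrist_force: [-8.7, -0.6, 17.0]
width: 0.0236
finger_force: 8.4
```

About 17 N total, so roughly 13 N or more on the rim. Brief hold, then rise straight up and away past the rod top.

Emit:
carry_out(
  steps=[0,0,0,0,0,0,28,0,0,0,0,0,0,28],
)

```text
clock: 17.15
position: [0.5735, 0.0644, 0.144]
orientation: [-2.853, -0.658, -0.767]
wrist_force: [-8.0, 0.6, 16.4]
width: 0.0242
finger_force: 8.4
```

Emit:
carry_out(
  steps=[0.0015,0,-0.0026,0,0,0,28,0.003,0,-0.0052,0,0,0,28,0.006,0,-0.0104,0,0,0,40,0.01,0,-0.0174,0,0,0,40,0.02,0,-0.0347,0,0,0,40,0.035,0,-0.061,0,0,0,40,0.055,0,-0.0955,0,0,0,40,0.065,0,-0.113,0,0,0,40,0.065,0,-0.113,0,0,0,40],
)

```text
clock: 18.05
position: [0.5736, 0.0643, 0.2757]
orientation: [-2.854, -0.659, -0.769]
wrist_force: [0.3, 0.0, -0.6]
width: 0.0338
finger_force: 0.0
```

Run:
```python
from h import *
s=observe();im=viewer.snapshot("wrist");a=viewer.snapshot("scene");print(s["position"],s["wrist_force"],s["width"],s["clock"])
for n,z in(("rim",.13),("ringtop",.142),("rodtop",.217)):print(n,proj("scene",[.565,.0602,z]).round(1),proj("wrist",[.565,.0602,z],s).round(1))
z=lambda im,x,y,w,h:cv2.resize(im[y:y+h,x:x+w],(400,500),interpolation=cv2.INTER_CUBIC)
cv2.imwrite("pics/w8.png",np.hstack([z(im,176,104,160,200),z(a,250,180,56,70)]))
```

```text
[0.57359798 0.06434339 0.27568094] [ 0.343737    0.03685621 -0.63010337] 0.033765375578716936 18.05
rim [276.  229.7] [256.9 255.8]
ringtop [276.1 225.6] [256.9 256.1]
rodtop [276.5 198.2] [257.3 258.1]
```

View pics/w8.png

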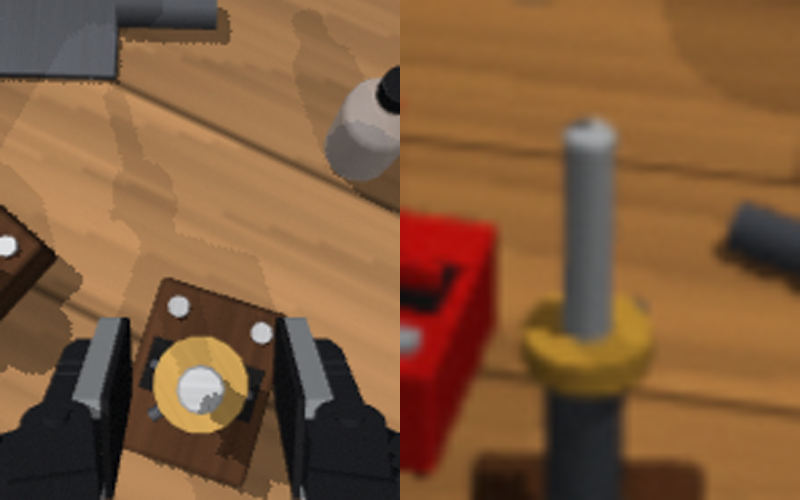

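The rod stands upright with its top at about (590,133). The ring top is at row 225.9 in the full picture, against 225.6 predicted for a ring on the rim. The gripper is clear, so I'm handing in.

```bash
python3 -c "
from h import *
print(r.job_done())"
```

```text
the job is handed in; nothing more can be done
None
```

The job is handed in, but no verdict came back: the rod was pressed home in the narrow socket at about 15 N, the ring pressed onto its rim at roughly 13–17 N, and the last picture shows both in place with the gripper clear, about 18 s into the 54 s limit.

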